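Make up two lantern kits

ROBOT

A 6-joint arm with a two-finger parallel gripper is mounted at the origin on the work surface. World frame = base frame: x ahead of the robot, y to its left, z up, the work surface at z = 0. Lengths are in mm, angles in rad, forces in N, time in s.
With the tool pointing down it reaches from about 350 to 775 mm from the base axis. Payload 7.3 kg.
Tool frame: the origin (TCP) lies at the very end of the fingers, on their centre line; the grasp point (between the pads) lies 19 mm behind it; z points along the fingers, y is the line along which they close (so a half turn about z gives the same grasp; the last joint's range is limited). The gripper opens to 92 mm and grips with 3 to 60 N. Pads are 19 mm wide; open, the fingers measure 130 mm over their backs; the gripper's body (75 mm by 190 mm) begins 47 mm behind the grasp point.
Start: joints at [-1.489, 0.342, 1.524, -0, 1.275, -0.146], TCP at [118.585, -511.451, 226.741] pointing down, gripper open.
Joint ranges: [-2.53, 2.53], [-0.77, 2.02], [0.04, 2.7], [-1, 4.14], [0.28, 2.66], [-3.11, 3.11]. Speed limits (rad/s): [2.57, 2.57, 3.14, 3.14, 3.14, 3.14].

INTERFACE

Orientations are given as [roll, pitch, yaw] about the fixed x, y, z axes, in that order (R = Rz(yaw) Ry(pitch) Rx(roll)).
In Python, from plant import get_obs, vision, workorder gives the robot as it stands.
- The arm moves only by the shell command python3 -m pendant 'ROWS' [OPENING]. ROWS is a JSON object of lists of equal length, an entry for each row: "dp": the shift along the tool's x, y, z in m, a list of three; "rotation": the turn, a rotation vector about the tool's x, y, z in rad, a list of three. A call has 1 to 8 rows; each row is the pose to reach, as a shift and turn from the pose commanded when the call began, along the tool's axes at that moment; what a row does not reach only later rows make up. A row lasts 1/8 s, in which the tool goes at most 62.5 mm and 10.7 degrees, less where a joint would pass 70% of its speed; a pose out of reach is approached as far as the arm can. A call with a gripper value outside its range is refused whole. OPENING is the finger opening in m, from 0 to 0.0918, set as the call begins (- or left out, the last holds). The fingers move at their own pace and stop on an object; the grip force is fixed at half the most. Time passes only in rows, so rows that repeat a pose let the fingers close. It gives the time, the measured TCP pose, the force, the opening and the grip force at its end, in the units of the state.
- get_obs(): the state, without advancing time (a new reading comes with each control period).
- vision.capture(name): name is "scene" or "top"; returns a dict with "pixels" (480x640x3 uint8, red, green, blue), "vfov" (degrees; the focal length in pixels is half the picture's height over the tangent of half this angle, whatever the lens; pixels are square), "cx", "cy" (the principal point, pixels), "dist" ([k1, k2, p1, p2, k3] as OpenCV has them; the pictures are not rectified), "pose" (4x4, takes a point from camera to world coordinates). Camera axes: x right, y up, looking along -z (the intrinsics and any distortion apply to the point x, -y, -z); pixel columns grow to the right and rows downward; lengths in mm; the calibration is good to about 2 mm. A picture is of the moment at which its call begins. There is no depth.
- workorder.close_job(): hands the job in; it is judged then, once.
The state is a dict: "time": time; "joint_positions": joint angles; "dq": joint speeds; "tau": joint torques, N m; "tool_pos": TCP position; "tcp_rot": TCP orientation; "contact_force": force on the tool from outside, world axes, zero at the start; "moment": the same for the moment, N m; "grip_width": finger opening in mm; "finger_force": force on a finger pad.
Only numpy, scipy, OpenCV 4.12 (cv2) and the standard library are available. Lean on these libraries where they do the work, as an engineer would, in place of code of your own. Each camera call takes 0.05 s, during which the arm holds its last target. There are 200 camera calls.

TASK

Make up the two kits of brass fittings, one piece to a compartment: the miniature square lantern, the tall slim coupling and the ball finial go in the three-compartment tray; the square box and the short wide coupling go in the two-compartment tray. Stand each piece upright and flat on its compartment's floor, in whichever compartment of its tray you like, setting it down rather than dropping it. Leave the bell cup, the steel nut and the amber jar where they are.

Things in the scene. Friction and masses are not known exactly. Their poses are not given: they have to be found in the camera images.
- lantern_cage: miniature square brass lantern: 44 x 44 mm base plate 6 mm thick, four thin corner posts, and a solid square 44 x 44 mm head from 66 to 90 mm up, on which sits a round boss 20 mm across, 6 mm high (96 mm in all). About 0.2 kg. Grip the head across two parallel side faces. Stands upright; origin under the centre of the base, z up, x and y square to its sides
- tall_coupling: tall slim round brass coupling, 28 mm across, 80 mm high, three smooth collars (0-22, 29-51 and 58-80 mm up) with grooves 21 mm across between them and a small dark bore 12 mm across in its top. About 0.2 kg. Stands upright; origin under its centre, z up along its axis
- ball_finial: brass ball finial: ball 40 mm across, its centre 40 mm up (top at 60 mm), on a thin 16 mm neck and a flat round foot 36 mm across, 8 mm thick. About 0.2 kg. Stands upright on its foot; origin under the centre of the foot, z up
- square_box: plain closed brass box, a 44 x 44 mm square 44 mm high, with four small steel screw heads and a dark 18 mm hole in its top. About 0.2 kg. Origin under its centre, z up, x and y square to its sides
- short_coupling: short wide round brass coupling, 44 mm across, 45 mm high, two collars (0-12.5 and 21-45 mm up) with a groove between, and a dark bore 22 mm across in its top. About 0.25 kg. Stands upright; origin under its centre, z up along its axis
- bell_cup: brass bell cup, not wanted in either kit: flares from a 24 mm foot to a 56 mm rim, 40 mm high, its top slightly dished and without a bore. Stays where it stands. Origin under its centre, z up
- hex_nut: large dark steel hexagon nut lying flat, 46 mm across flats, 26 mm high. Stays where it is. Origin under its centre, z up
- rivet_jar: small amber glass jar with a white cap, 48 mm across, 58 mm high. Stays where it stands. Origin under its centre, z up
- three_tray: the longer kit tray, grey steel, fixed, 232 mm long (its x) by 80 mm wide (y), three compartments in a row along x, each 72 x 72 mm inside, centres at x = -76, 0 and +76 mm, y = 0. Walls and dividers 4 mm thick, tops 16 mm above the bench; floor 5 mm above the bench. Origin on the bench under the tray's centre, z up. Takes the standing-lantern kit
- two_tray: the shorter kit tray, grey steel, fixed, 156 mm long (its x) by 80 mm wide (y), two compartments in a row along x, each 72 x 72 mm inside, centres at x = -38 and +38 mm, y = 0. Walls and dividers 4 mm thick, tops 16 mm above the bench; floor 5 mm above the bench. Origin on the bench under the tray's centre, z up. Takes the wall-light kit

How it is judged:
By the outcome, as a careful person would: the job done as asked, in the order asked, and still so for the second after the job is handed in, with the robot touching nothing.
It also fails if it takes over 118 s, if anything falls off the work surface, if the arm or the gripper's body presses on something with over 40 N, if the wrist force passes 120 N, or if a joint passes its speed limit or range.

## Working session

There is one attempt and no reset: what is moved stays moved. The work goes in short steps, Python scripts to look and compute and a shell command to move; the robot and the scene stay as the last step left them, time stands still between calls to the robot, and variables do not carry over. Pictures are saved under pics/ and viewed, at most 14 in all, crops included, and the job is handed in when it is done.

```bash
ls; mkdir -p pics
python3 - <<'E'
from plant import get_obs, vision
import cv2
o=get_obs(); print({k:o[k] for k in ('time','tool_pos','tcp_rot','grip_width','contact_force')})
for n in ('scene','top'):
    c=vision.capture(n); cv2.imwrite(f'pics/{n}0.png',c['pixels'][:,:,::-1])
    print(n,c['vfov'],c['cx'],c['cy'],c['dist'],c['pose'])
E
```

```text
pics
{'time': 0.0, 'tool_pos': array([ 118.56480245, -511.02208106,  226.03803723]), 'tcp_rot': array([-3.14006971e+00, -2.18986831e-04,  2.27836000e-01]), 'grip_width': 92.14233052828439, 'contact_force': array([-0.18725269, -0.1988521 ,  0.23434644])}
scene 57.63156070329072 319.0872853473092 247.59555829805132 [-0.05163712  0.          0.          0.          0.        ] [[-7.45179098e-01 -5.00013475e-01  4.41242151e-01  9.80178224e+02]
 [ 6.66705839e-01 -5.73028327e-01  4.76594021e-01  4.51104821e+02]
 [ 1.45408192e-02  6.49326621e-01  7.60370636e-01  7.40997321e+02]
 [ 0.00000000e+00  0.00000000e+00  0.00000000e+00  1.00000000e+00]]
top 51.44033199339649 322.31976195244414 235.58039186543715 [-0.01476397  0.          0.          0.          0.        ] [[-2.69265599e-02  9.98568539e-01 -4.62150681e-02  5.05641162e+02]
 [-9.99501279e-01 -2.76570722e-02 -1.52407245e-02 -2.41344920e+00]
 [-1.64970815e-02  4.57816394e-02  9.98815242e-01  8.68362903e+02]
 [ 0.00000000e+00  0.00000000e+00  0.00000000e+00  1.00000000e+00]]
```

View pics/scene0.png

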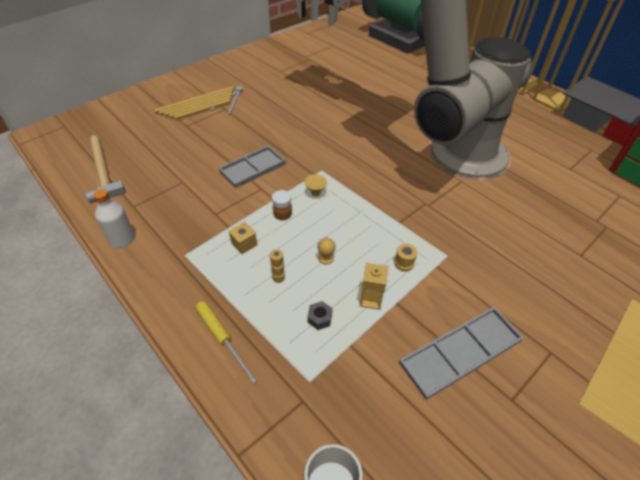

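View pics/top0.png

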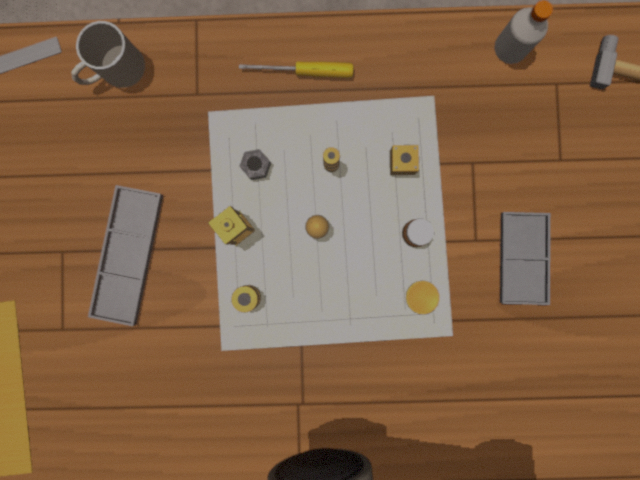

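The scene view shows all pieces on the mat. In the top view the lantern is near (229,225), tall coupling (331,156), ball (317,226), box (405,159), short coupling (244,299), the three-tray centre (126,256) and the two-tray centre (526,258). I'll enlarge the crops next.

Run:
```python
import cv2
im=cv2.imread('pics/top0.png')
for i,x in enumerate((80,300)):
    cv2.imwrite(f'pics/crop{i}.png',cv2.resize(im[135:335,x:x+266],None,fx=3,fy=3,interpolation=cv2.INTER_CUBIC))
```

```text
(no output)
```

View pics/crop0.png

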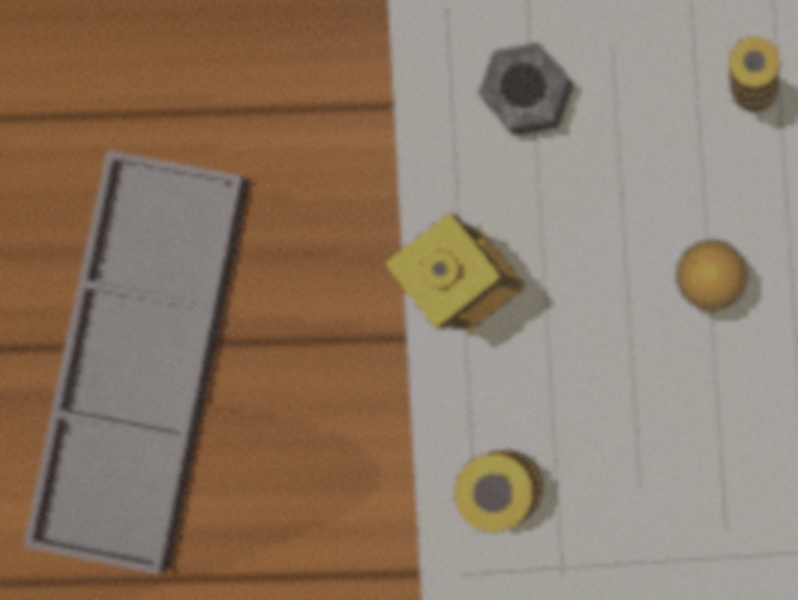

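View pics/crop1.png

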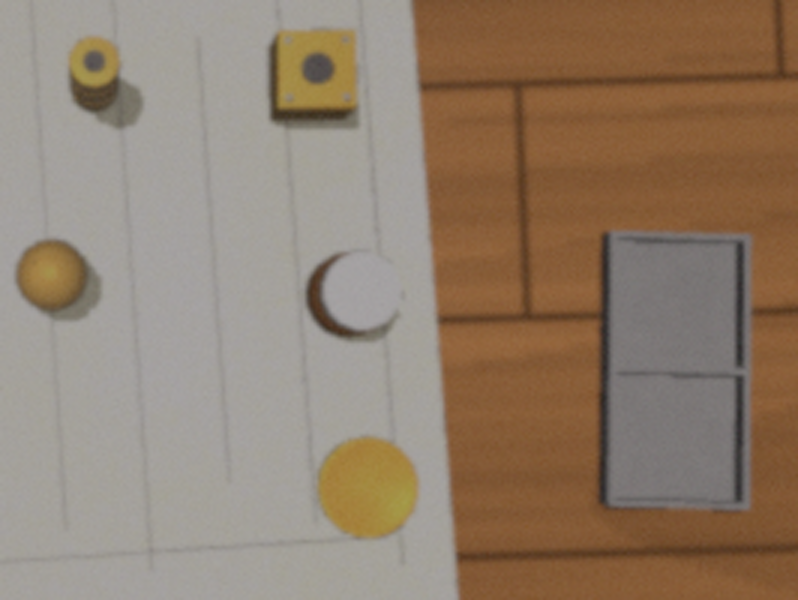

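Crop0 gives the lantern head corners (387,264), (453,214), (503,274) and (442,328), the tall bore (754,61), ball centre (711,274), short bore (494,492), and tray corners (108,153), (247,178), (165,570) and (27,545). Crop1 gives the box corners (277,30), (355,30), (356,109) and (276,109), the jar, the cup, and the two-tray corners (605,232), (751,235), (748,509) and (602,505).

```bash
cat > h.py <<'E'
import numpy as np, cv2
from plant import get_obs, vision
from scipy.spatial.transform import Rotation as R
def ray(c,p):
    f=240/np.tan(np.radians(c['vfov'])/2)
    K=np.array([[f,0,c['cx']],[0,f,c['cy']],[0,0,1]])
    u=cv2.undistortPoints(np.array(p,float).reshape(-1,1,2),K,np.array(c['dist']))[:,0]
    T=np.array(c['pose']); return T[:3,3],np.c_[u[:,0],-u[:,1],-np.ones(len(u))]@T[:3,:3].T
def world(c,p,z):
    o,d=ray(c,p); return o+d*((z-o[2])/d[:,2])[:,None]
def project(c,P):
    f=240/np.tan(np.radians(c['vfov'])/2); K=np.array([[f,0,c['cx']],[0,f,c['cy']],[0,0,1]])
    T=np.array(c['pose']); q=(np.array(P,float)-T[:3,3])@T[:3,:3]
    q=q*[1,-1,-1]
    return cv2.projectPoints(q,np.zeros(3),np.zeros(3),K,np.array(c['dist']))[0][:,0]
def un(p,x0,y0,s=3): return (np.array(p,float)+.5)/s-.5+[x0,y0]
def go(target,yaw=None):
    """tool-axis shift (m) and turn about tool z from the measured pose to target (mm), fingers down"""
    o=get_obs(); M=R.from_euler('xyz',o['tcp_rot']); 
    dp=M.inv().apply(np.array(target)-o['tool_pos'])/1000
    print('dp',dp.round(4), end=' ')
    if yaw is not None: print('rot',(M.inv()*R.from_euler('xyz',[np.pi,0,yaw])).as_rotvec().round(3), end='')
    print()
E
python3 - <<'E'
from h import *
np.set_printoptions(suppress=True,precision=1)
c=vision.capture('top')
C0=lambda p:un(p,80,135); C1=lambda p:un(p,300,135)
def quad(n,W):
    e=np.diff(np.r_[W,W[:1]],axis=0); print(n,W.mean(0),'sides',np.linalg.norm(e,axis=1),'ang deg',np.degrees(np.arctan2(e[:,1],e[:,0])))
quad('lantern',world(c,C0([(387,264),(453,214),(503,274),(442,328)]),90))
quad('box',world(c,C1([(277,30),(355,30),(356,109),(276,109)]),44))
quad('three',world(c,C0([(108,153),(247,178),(165,570),(27,545)]),16))
quad('two',world(c,C1([(605,232),(751,235),(748,509),(602,505)]),16))
for n,p,z in (('boss',(440,268),96),('tall',(754,61),80),('ball',(711,274),40),('short',(494,492),45),('nut',(523,86),26)): print(n,world(c,C0([p]),z))
for n,p,z in (('hole',(318,67),44),('jar',(361,291),58),('cup',(368,487),40),('tall',(94,61),80)): print(n,world(c,C1([p]),z))
print('dividers',world(c,C0([(88,285),(200,303),(60,411),(180,432)]),16), world(c,C1([(616,373),(745,373)]),16))
E
```

```text
lantern [562.9 156.5  90. ] sides [43.4 41.2 42.5 44.5] ang deg [ -54.3 -141.5  130.1   39.5]
box [ 669.6 -131.    44. ] sides [43.3 44.2 44.3 44.3] ang deg [-91.7 178.6  88.3  -2.7]
three [521.3 351.4  16. ] sides [ 82.8 229.1  81.4 229.8] ang deg [-101.8  167.4   78.6  -12.3]
two [ 497.5 -333.6   16. ] sides [ 83.  155.4  82.4 154.9] ang deg [-92.8 176.7  86.9  -3.1]
boss [[563.6 158.5  96. ]]
tall [[670.4  -7.7  80. ]]
ball [[560.2  19.2  40. ]]
short [[443.1 141.6  45. ]]
nut [[671.4 123.8  26. ]]
hole [[ 670.9 -132.1   44. ]]
jar [[ 545.1 -148.9   58. ]]
cup [[ 437.9 -152.1   40. ]]
tall [[670.4  -7.7  80. ]]
dividers [[565.5 379.4  16. ]
 [553.3 314.3  16. ]
 [493.4 396.3  16. ]
 [479.6 326.7  16. ]] [[ 496.6 -299.2   16. ]
 [ 494.6 -372.3   16. ]]
```

Run:
```python
from h import *
go([563,157.5,200],np.radians(38.5))
```

```text
dp [ 0.584  -0.551   0.0269] rot [-0.001 -0.    -0.444]
```

```bash
python3 -m pendant '{"dp":[[0.045,-0.043,0],[0.09,-0.085,0],[0.135,-0.127,0],[0.18,-0.17,0],[0.225,-0.212,0],[0.27,-0.254,0],[0.315,-0.297,0],[0.36,-0.34,0]],"rotation":[[0,0,-0.1],[0,0,-0.2],[0,0,-0.3],[0,0,-0.4],[0,0,-0.444],[0,0,-0.444],[0,0,-0.444],[0,0,-0.444]]}' 0.0918; python3 -c "
from h import *
go([563,157.5,130],np.radians(38.5))"
```

```text
time: 1.15
tool_pos: [393.3, -97.1, 226.8]
tcp_rot: [3.141, -0.0, 0.672]
contact_force: [1.2, -1.6, 0.5]
grip_width: 91.8
finger_force: 0.0
dp [ 0.2913 -0.0938  0.0968] rot [ 0.001 -0.    -0.   ]
```

```bash
python3 -m pendant '{"dp":[[0.058,-0.019,0],[0.116,-0.038,0.01],[0.174,-0.056,0.02],[0.232,-0.075,0.045],[0.2913,-0.0938,0.07],[0.2913,-0.0938,0.0968],[0.2913,-0.0938,0.0968]],"rotation":[[0,0,0],[0,0,0],[0,0,0],[0,0,0],[0,0,0],[0,0,0],[0,0,0]]}'
python3 - <<'E'
from h import *
go([563,157.5,60],np.radians(38.5))
a=vision.capture('top')['pixels'][135:335,80:346,::-1]; b=vision.capture('scene')['pixels'][180:340,270:483,::-1]
a=cv2.resize(a,(532,400)); b=cv2.resize(b,(266,200),interpolation=3)
v=np.zeros((400,798,3),np.uint8); v[:,:532]=a; v[:200,532:]=b; cv2.imwrite('pics/l1.png',v)
E
```

```text
time: 2.02
tool_pos: [560.4, 156.2, 127.1]
tcp_rot: [-3.139, 0.006, 0.673]
contact_force: [-0.5, -1.0, -0.1]
grip_width: 91.5
finger_force: 0.0
dp [0.0032 0.0009 0.0671] rot [-0.003  0.006  0.001]
```

View pics/l1.png

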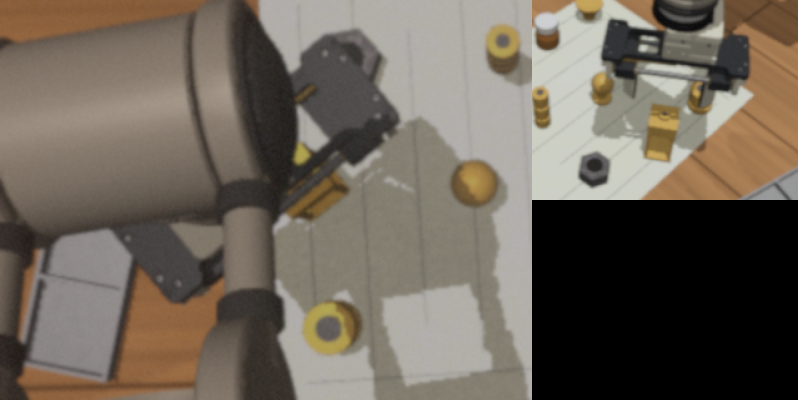

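The fingers straddle the lantern head, lined up with its faces (head seen near (300,155) under the gripper). I'll descend now.

```bash
python3 -m pendant '{"dp":[[0,0,0],[0,0,0.02],[0,0,0.04],[0,0,0.06],[0,0,0.069],[0,0,0.069]],"rotation":[[0,0,0],[0,0,0],[0,0,0],[0,0,0],[0,0,0],[0,0,0]]}'; python3 -c "
from h import *
go([563,157.5,60],np.radians(38.5))"
```

```text
time: 2.88
tool_pos: [562.3, 155.4, 61.4]
tcp_rot: [3.141, -0.0, 0.671]
contact_force: [1.1, -0.7, -0.8]
grip_width: 91.6
finger_force: 0.0
dp [ 0.0019 -0.0012  0.0014] rot [ 0.    -0.    -0.001]
```

```bash
python3 -m pendant '{"dp":[[0.001,-0.001,0.001],[0.001,-0.001,0.001],[0.001,-0.001,0.001],[0.001,-0.001,0.001],[0.001,-0.001,0.001],[0.001,-0.001,0.001],[0.001,-0.001,0.001],[0.001,-0.001,0.001]],"rotation":[[0,0,0],[0,0,0],[0,0,0],[0,0,0],[0,0,0],[0,0,0],[0,0,0],[0,0,0]]}' 0.036; python3 -c "
from h import *
print(get_obs()['tool_pos'])"
```

```text
time: 3.88
tool_pos: [562.3, 157.2, 59.9]
tcp_rot: [3.142, 0.0, 0.672]
contact_force: [-0.3, -0.3, 1.3]
grip_width: 43.9
finger_force: 29.8
[562.25145935 157.1989707   59.8855786 ]
```

```bash
python3 -m pendant '{"dp":[[0,0,-0.01],[0,0,-0.03],[0,0,-0.05],[0,0,-0.06],[0,0,-0.06]],"rotation":[[0,0,0],[0,0,0],[0,0,0],[0,0,0],[0,0,0]]}'; python3 -c "
from h import *
go([595.6,336.3,110],np.radians(-12.3))"
```

```text
time: 4.5
tool_pos: [562.6, 157.2, 120.6]
tcp_rot: [3.141, -0.001, 0.672]
contact_force: [0.0, 0.3, -1.3]
grip_width: 43.4
finger_force: 29.8
dp [ 0.1373 -0.1196  0.0107] rot [ 0.    -0.001  0.886]
```

```bash
python3 -m pendant '{"dp":[[0.02,-0.0175,0],[0.05,-0.0435,0],[0.08,-0.07,0],[0.11,-0.096,0],[0.13,-0.113,0],[0.1373,-0.1196,0],[0.1373,-0.1196,0.01],[0.1373,-0.1196,0.01]],"rotation":[[0,0,0.12],[0,0,0.28],[0,0,0.44],[0,0,0.6],[0,0,0.76],[0,0,0.84],[0,0,0.886],[0,0,0.886]]}'; python3 -c "
from h import *
go([595.6,336.3,67],np.radians(-12.3))
c=vision.capture('scene')['pixels'][240:440,330:596,::-1]; cv2.imwrite('pics/l2.png',cv2.resize(c,None,fx=2,fy=2))
"
```

```text
time: 5.5
tool_pos: [594.1, 335.9, 107.6]
tcp_rot: [3.139, 0.003, -0.213]
contact_force: [0.3, -0.1, -2.7]
grip_width: 43.7
finger_force: 29.8
dp [ 0.0015 -0.0008  0.0406] rot [0.003 0.003 0.001]
```

View pics/l2.png

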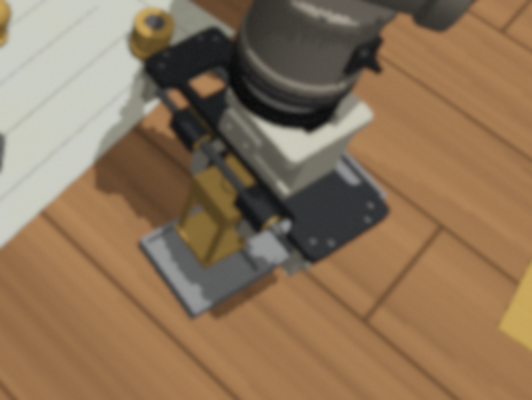

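The lantern hangs upright above the tray's left-end (+x) compartment, its base near crop (210,265). Next I lower it to just above the floor.

```bash
python3 -m pendant '{"dp":[[0.001,0,0],[0.001,0,0.015],[0.001,0,0.03],[0.001,0,0.039],[0.001,0,0.039],[0.001,0,0.039]],"rotation":[[0,0,0],[0,0,0],[0,0,0],[0,0,0],[0,0,0],[0,0,0]]}'; python3 -c "
from h import *
c=vision.capture('scene');print(project(c,[[595.6,336.3,48],[595.6,336.3,5]]))
go([595.6,336.3,65],np.radians(-12.3))
"
```

```text
time: 6.3
tool_pos: [596.6, 336.2, 71.2]
tcp_rot: [-3.141, -0.001, -0.214]
contact_force: [-0.1, 0.0, -2.5]
grip_width: 43.6
finger_force: 29.8
[[434.38117584 358.24166498]
 [429.18657667 369.00948668]]
dp [-0.0011  0.0001  0.0064] rot [-0.001 -0.001  0.001]
```

```bash
python3 -m pendant '{"dp":[[0,0,0.003],[0,0,0.005],[0,0,0.0055],[0,0,0.0055],[0,0,0.0055]],"rotation":[[0,0,0],[0,0,0],[0,0,0],[0,0,0],[0,0,0]]}'; python3 -m pendant '{"dp":[[0,0,0.0005],[0,0,0.001],[0,0,0.001]],"rotation":[[0,0,0],[0,0,0],[0,0,0]]}'
```

```text
time: 6.98
tool_pos: [596.3, 336.0, 65.5]
tcp_rot: [3.142, -0.0, -0.214]
contact_force: [0.0, 0.5, -1.9]
grip_width: 44.0
finger_force: 29.8
time: 7.35
tool_pos: [596.5, 336.1, 64.9]
tcp_rot: [-3.141, -0.001, -0.214]
contact_force: [-0.9, -0.7, 2.9]
grip_width: 44.4
finger_force: 29.8
```

```bash
python3 -m pendant '{"dp":[[0,0,0],[0,0,0],[0,0,0],[0,0,0],[0,0,-0.03],[0,0,-0.09],[0,0,-0.12],[0,0,-0.12]],"rotation":[[0,0,0],[0,0,0],[0,0,0],[0,0,0],[0,0,0],[0,0,0],[0,0,0],[0,0,0]]}' 0.08; python3 -c "
from h import *
go([670.4,-7.7,110],np.radians(-12.3))"
```

```text
time: 8.35
tool_pos: [597.6, 336.6, 187.7]
tcp_rot: [-3.138, -0.005, -0.214]
contact_force: [-0.0, -0.4, 0.3]
grip_width: 79.8
finger_force: 0.0
dp [0.1439 0.3213 0.0773] rot [-0.004 -0.005  0.001]
```

```bash
python3 -m pendant '{"dp":[[0.02,0.045,0],[0.045,0.1,0],[0.07,0.156,0],[0.095,0.212,0.01],[0.12,0.268,0.03],[0.1439,0.3213,0.05],[0.1439,0.3213,0.0773],[0.1439,0.3213,0.0773]],"rotation":[[0,0,0],[0,0,0],[0,0,0],[0,0,0],[0,0,0],[0,0,0],[0,0,0],[0,0,0]]}'; python3 -c "
from h import *
go([670.4,-7.7,43],np.radians(-12.3))
a=vision.capture('top')['pixels'][110:260,0:400,::-1]; cv2.imwrite('pics/t1.png',cv2.resize(a,None,fx=2,fy=2))
b=vision.capture('scene')['pixels'][200:400,240:540,::-1]; cv2.imwrite('pics/t2.png',cv2.resize(b,None,fx=2.5,fy=2.5))"
```

```text
time: 9.35
tool_pos: [666.1, -9.0, 102.8]
tcp_rot: [3.141, 0.008, -0.216]
contact_force: [-0.1, 0.7, 0.1]
grip_width: 79.7
finger_force: 0.0
dp [ 0.0044 -0.0023  0.0598] rot [ 0.001  0.008 -0.001]
```

View pics/t2.png

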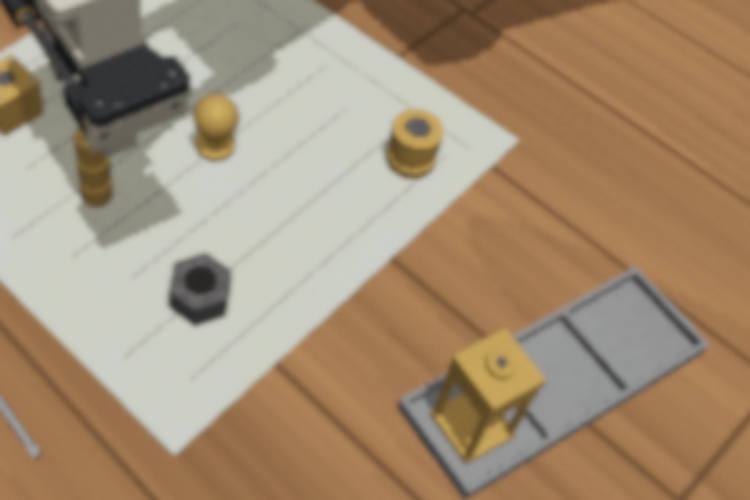

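The lantern stands upright in its compartment (base near (475,425) in this crop), and the gripper is over the tall coupling at (92,170).

```bash
python3 -m pendant '{"dp":[[0,0,0],[0,0,0],[0,0,0.02],[0,0,0.04],[0,0,0.06],[0,0,0.06],[0,0,0.06]],"rotation":[[0,0,0],[0,0,0],[0,0,0],[0,0,0],[0,0,0],[0,0,0],[0,0,0]]}'; python3 -c "
from h import *
go([670.4,-7.7,43],np.radians(-12.3))"
```

```text
time: 10.32
tool_pos: [669.3, -8.4, 48.3]
tcp_rot: [-3.142, -0.002, -0.214]
contact_force: [0.2, -0.1, 1.7]
grip_width: 80.1
finger_force: 0.0
dp [ 0.0009 -0.0009  0.0053] rot [-0.    -0.002  0.001]
```

```bash
python3 -m pendant '{"dp":[[0.001,-0.001,0.005],[0.001,-0.001,0.005]],"rotation":[[0,0,0],[0,0,0]]}'; python3 -m pendant '{"dp":[[0,0,0],[0,0,0],[0,0,0],[0,0,0],[0,0,0],[0,0,0],[0,0,0],[0,0,0]],"rotation":[[0,0,0],[0,0,0],[0,0,0],[0,0,0],[0,0,0],[0,0,0],[0,0,0],[0,0,0]]}' 0.02
```

```text
time: 10.58
tool_pos: [669.9, -7.6, 42.2]
tcp_rot: [3.142, -0.0, -0.214]
contact_force: [0.5, -0.1, 0.3]
grip_width: 80.1
finger_force: 0.0
time: 11.58
tool_pos: [669.8, -7.7, 42.1]
tcp_rot: [3.142, -0.0, -0.214]
contact_force: [0.2, 0.3, -0.9]
grip_width: 27.4
finger_force: 30.0
```

```bash
python3 -m pendant '{"dp":[[0,0,-0.02],[0,0,-0.06],[0,0,-0.1],[0,0,-0.12],[0,0,-0.12]],"rotation":[[0,0,0],[0,0,0],[0,0,0],[0,0,0],[0,0,0]]}'; python3 -c "
from h import *
go([521.3,352.4,160],np.radians(-12.3))"
```

```text
time: 12.2
tool_pos: [670.5, -7.9, 163.7]
tcp_rot: [-3.141, -0.003, -0.214]
contact_force: [0.1, -0.3, -2.1]
grip_width: 27.0
finger_force: 30.0
dp [-0.2224 -0.3203  0.003 ] rot [-0.    -0.003  0.   ]
```

```bash
python3 -m pendant '{"dp":[[-0.017,-0.025,0],[-0.047,-0.068,0],[-0.08,-0.115,0],[-0.113,-0.163,0],[-0.146,-0.21,0],[-0.179,-0.258,0],[-0.205,-0.295,0],[-0.2224,-0.3203,0]],"rotation":[[0,0,0],[0,0,0],[0,0,0],[0,0,0],[0,0,0],[0,0,0],[0,0,0],[0,0,0]]}'; python3 -m pendant '{"dp":[[0,0,0],[0,0,0.02],[0,0,0.06],[0,0,0.1],[0,0,0.1],[0,0,0.1]],"rotation":[[0,0,0],[0,0,0],[0,0,0],[0,0,0],[0,0,0],[0,0,0]]}'; python3 -c "
from h import *
go([521.3,352.4,47.5],np.radians(-12.3))"
```

```text
time: 13.2
tool_pos: [518.5, 354.2, 160.0]
tcp_rot: [3.14, 0.003, -0.212]
contact_force: [1.2, -1.1, -1.4]
grip_width: 27.2
finger_force: 30.0
time: 13.95
tool_pos: [521.5, 352.2, 63.0]
tcp_rot: [-3.141, -0.001, -0.215]
contact_force: [0.4, 0.4, -1.9]
grip_width: 27.3
finger_force: 30.0
dp [-0.0002 -0.0001  0.0155] rot [-0.001 -0.001 -0.   ]
```

```bash
python3 -m pendant '{"dp":[[0,0,0.007],[0,0,0.013],[0,0,0.0145],[0,0,0.0145],[0,0,0.0145]],"rotation":[[0,0,0],[0,0,0],[0,0,0],[0,0,0],[0,0,0]]}'; python3 -m pendant '{"dp":[[0,0,0.0005],[0,0,0.001],[0,0,0.001]],"rotation":[[0,0,0],[0,0,0],[0,0,0]]}'
```

```text
time: 14.58
tool_pos: [520.7, 352.6, 47.8]
tcp_rot: [-3.141, -0.0, -0.214]
contact_force: [-0.4, 0.2, -1.6]
grip_width: 27.5
finger_force: 30.0
time: 14.95
tool_pos: [520.7, 352.6, 47.0]
tcp_rot: [-3.141, -0.001, -0.214]
contact_force: [-0.7, 0.2, 2.8]
grip_width: 27.2
finger_force: 30.0
```

```bash
python3 -m pendant '{"dp":[[0,0,0],[0,0,0],[0,0,0],[0,0,0],[0,0,-0.03],[0,0,-0.09],[0,0,-0.12],[0,0,-0.12]],"rotation":[[0,0,0],[0,0,0],[0,0,0],[0,0,0],[0,0,0],[0,0,0],[0,0,0],[0,0,0]]}' 0.08; python3 -c "
from h import *
go([560.2,19.2,90],np.radians(-12.3))"
```

```text
time: 15.95
tool_pos: [521.9, 353.2, 169.7]
tcp_rot: [-3.138, -0.005, -0.214]
contact_force: [0.0, -0.1, -0.3]
grip_width: 80.2
finger_force: 0.0
dp [0.108  0.3186 0.079 ] rot [-0.004 -0.005  0.001]
```

```bash
python3 -m pendant '{"dp":[[0.016,0.047,0],[0.034,0.1,0],[0.052,0.153,0],[0.07,0.206,0],[0.088,0.259,0.02],[0.1,0.295,0.05],[0.108,0.3186,0.079],[0.108,0.3186,0.079]],"rotation":[[0,0,0],[0,0,0],[0,0,0],[0,0,0],[0,0,0],[0,0,0],[0,0,0],[0,0,0]]}'; python3 -m pendant '{"dp":[[0,0,0],[0,0,0],[0,0,0]],"rotation":[[0,0,0],[0,0,0],[0,0,0]]}'; python3 -c "
from h import *
go([560.2,19.2,22],np.radians(-12.3))
b=vision.capture('scene')['pixels'][200:400,240:540,::-1]; cv2.imwrite('pics/b1.png',cv2.resize(b,None,fx=2.5,fy=2.5))"
```

```text
time: 16.95
tool_pos: [556.0, 16.9, 84.2]
tcp_rot: [3.141, 0.007, -0.217]
contact_force: [0.1, -0.1, -0.3]
grip_width: 79.7
finger_force: 0.0
time: 17.32
tool_pos: [558.8, 19.1, 88.4]
tcp_rot: [-3.141, -0.002, -0.213]
contact_force: [0.5, -0.5, 0.4]
grip_width: 79.9
finger_force: 0.0
dp [ 0.0013 -0.0004  0.0664] rot [-0.    -0.002  0.002]
```

View pics/b1.png

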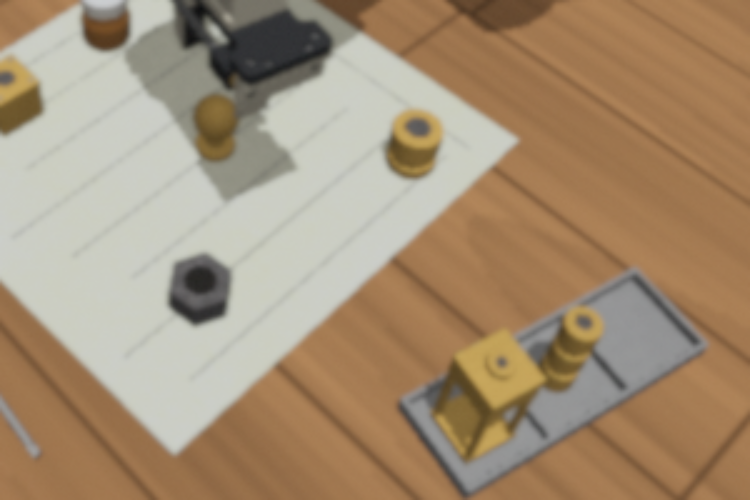

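The tall coupling stands upright in the middle compartment at crop (570,350), and the gripper is above the ball finial at (215,125).

```bash
python3 -m pendant '{"dp":[[0.001,0,0.02],[0.001,0,0.045],[0.001,0,0.062],[0.001,0,0.067],[0.001,0,0.067],[0.001,0,0.067]],"rotation":[[0,0,0],[0,0,0],[0,0,0],[0,0,0],[0,0,0],[0,0,0]]}'; python3 -m pendant '{"dp":[[0,0,0],[0,0,0],[0,0,0],[0,0,0],[0,0,0],[0,0,0],[0,0,0]],"rotation":[[0,0,0],[0,0,0],[0,0,0],[0,0,0],[0,0,0],[0,0,0],[0,0,0]]}' 0.03
```

```text
time: 18.12
tool_pos: [559.9, 18.0, 21.4]
tcp_rot: [-3.142, -0.002, -0.214]
contact_force: [0.2, -0.8, 0.1]
grip_width: 79.9
finger_force: 0.0
time: 19.0
tool_pos: [559.4, 18.1, 20.6]
tcp_rot: [-3.142, -0.0, -0.214]
contact_force: [-0.2, 0.1, 0.8]
grip_width: 38.7
finger_force: 30.0
```

```bash
python3 -m pendant '{"dp":[[0,0,-0.02],[0,0,-0.06],[0,0,-0.11],[0,0,-0.14],[0,0,-0.14]],"rotation":[[0,0,0],[0,0,0],[0,0,0],[0,0,0],[0,0,0]]}'; python3 -c "
from h import *
go([447,368.5,150],np.radians(-12.3))"
```

```text
time: 19.62
tool_pos: [560.5, 17.8, 162.6]
tcp_rot: [-3.141, -0.005, -0.214]
contact_force: [0.9, -0.5, -3.0]
grip_width: 38.3
finger_force: 30.0
dp [-0.1855 -0.3186  0.0118] rot [-0.    -0.005  0.   ]
```

```bash
python3 -m pendant '{"dp":[[-0.014,-0.025,0],[-0.04,-0.068,0],[-0.067,-0.115,0],[-0.095,-0.163,0],[-0.122,-0.21,0],[-0.15,-0.258,0],[-0.172,-0.295,0],[-0.1855,-0.3186,0]],"rotation":[[0,0,0],[0,0,0],[0,0,0],[0,0,0],[0,0,0],[0,0,0],[0,0,0],[0,0,0]]}'; python3 -m pendant '{"dp":[[0,0,0],[0,0,0],[0,0,0.03],[0,0,0.07],[0,0,0.105],[0,0,0.115],[0,0,0.115]],"rotation":[[0,0,0],[0,0,0],[0,0,0],[0,0,0],[0,0,0],[0,0,0],[0,0,0]]}'; python3 -c "
from h import *
go([447,368.5,25.5],np.radians(-12.3))
b=vision.capture('scene')['pixels'][220:420,360:625,::-1]; cv2.imwrite('pics/b2.png',cv2.resize(b,None,fx=2.5,fy=2.5))"
```

```text
time: 20.62
tool_pos: [443.8, 370.1, 158.0]
tcp_rot: [3.139, 0.003, -0.212]
contact_force: [0.0, -0.8, -2.0]
grip_width: 38.7
finger_force: 30.0
time: 21.5
tool_pos: [446.1, 368.1, 45.5]
tcp_rot: [3.141, 0.0, -0.215]
contact_force: [0.0, 0.4, -0.8]
grip_width: 38.3
finger_force: 30.0
dp [ 0.0008 -0.0006  0.02  ] rot [ 0.001  0.    -0.001]
```

View pics/b2.png

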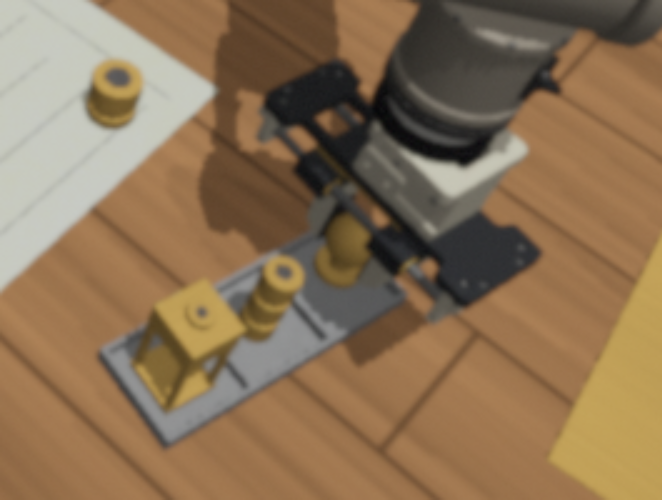

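The finial hangs upright over the third compartment, foot near (340,268). I'll lower it to contact.

```bash
python3 -m pendant '{"dp":[[0.001,-0.0005,0.01],[0.001,-0.0005,0.017],[0.001,-0.0005,0.019],[0.001,-0.0005,0.019],[0.001,-0.0005,0.019]],"rotation":[[0,0,0],[0,0,0],[0,0,0],[0,0,0],[0,0,0]]}'; python3 -m pendant '{"dp":[[0,0,0.0005],[0,0,0.001],[0,0,0.001]],"rotation":[[0,0,0],[0,0,0],[0,0,0]]}'
```

```text
time: 22.18
tool_pos: [447.0, 369.2, 26.8]
tcp_rot: [-3.141, -0.0, -0.214]
contact_force: [-0.9, -0.1, -2.2]
grip_width: 38.5
finger_force: 30.0
time: 22.55
tool_pos: [447.0, 369.1, 25.7]
tcp_rot: [-3.141, -0.0, -0.214]
contact_force: [0.2, 0.7, -0.6]
grip_width: 38.5
finger_force: 30.0
```

```bash
python3 -m pendant '{"dp":[[0,0,0.0005],[0,0,0.0005],[0,0,0.0005]],"rotation":[[0,0,0],[0,0,0],[0,0,0]]}'
```

```text
time: 22.92
tool_pos: [447.1, 369.1, 25.6]
tcp_rot: [-3.141, -0.001, -0.214]
contact_force: [-1.7, -0.5, 5.9]
grip_width: 38.4
finger_force: 30.0
```

```bash
python3 -m pendant '{"dp":[[0,0,0],[0,0,0],[0,0,0],[0,0,0],[0,0,-0.03],[0,0,-0.09],[0,0,-0.14],[0,0,-0.14]],"rotation":[[0,0,0],[0,0,0],[0,0,0],[0,0,0],[0,0,0],[0,0,0],[0,0,0],[0,0,0]]}' 0.085; python3 -c "
from h import *
go([670.2,-131.5,90],np.radians(-2))"
```

```text
time: 23.92
tool_pos: [448.9, 370.4, 169.7]
tcp_rot: [-3.135, -0.007, -0.214]
contact_force: [-0.1, 0.1, -0.8]
grip_width: 85.1
finger_force: 0.0
dp [0.3223 0.4439 0.079 ] rot [-0.006 -0.007 -0.179]
```

```bash
python3 -m pendant '{"dp":[[0.02,0.028,0],[0.055,0.076,0],[0.09,0.124,0],[0.125,0.172,0],[0.16,0.22,0],[0.195,0.268,0],[0.23,0.316,0],[0.265,0.364,0]],"rotation":[[0,0,0],[0,0,-0.05],[0,0,-0.1],[0,0,-0.15],[0,0,-0.179],[0,0,-0.179],[0,0,-0.179],[0,0,-0.179]]}'; python3 -c "
from h import *
go([670.2,-131.5,90],np.radians(-2))"
```

```text
time: 24.92
tool_pos: [628.5, -44.7, 163.7]
tcp_rot: [-3.141, 0.002, -0.035]
contact_force: [-0.8, 0.1, 0.2]
grip_width: 84.4
finger_force: 0.0
dp [0.0449 0.0853 0.0736] rot [-0.     0.002 -0.   ]
```

```bash
python3 -m pendant '{"dp":[[0.022,0.042,0],[0.038,0.07,0.02],[0.042,0.08,0.05],[0.042,0.08,0.075],[0.042,0.08,0.075],[0.042,0.08,0.075]],"rotation":[[0,0,0],[0,0,0],[0,0,0],[0,0,0],[0,0,0],[0,0,0]]}'; python3 -c "
from h import *
go([670.2,-131.5,18],np.radians(-2))
b=vision.capture('scene')['pixels'][160:360,180:480,::-1]; cv2.imwrite('pics/x1.png',cv2.resize(b,None,fx=2.5,fy=2.5))"
```

```text
time: 25.68
tool_pos: [667.9, -124.3, 90.6]
tcp_rot: [3.141, -0.001, -0.035]
contact_force: [0.5, 0.3, 1.4]
grip_width: 84.9
finger_force: 0.0
dp [0.0025 0.0071 0.0726] rot [ 0.    -0.001 -0.   ]
```

View pics/x1.png

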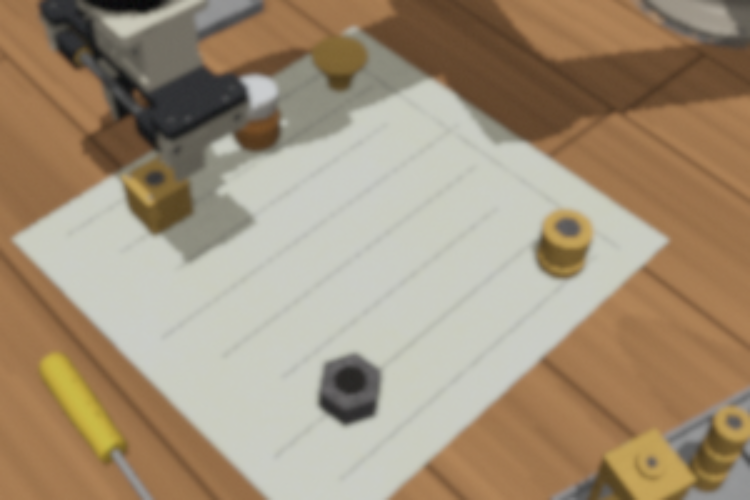

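The box is untouched at (157,195) with the gripper above it, about 7 mm short in y. I'll correct that and descend.

```bash
python3 -m pendant '{"dp":[[0.002,0.007,0],[0.002,0.007,0.03],[0.002,0.007,0.06],[0.002,0.007,0.071],[0.002,0.007,0.073],[0.002,0.007,0.073],[0.002,0.007,0.073]],"rotation":[[0,0,0],[0,0,0],[0,0,0],[0,0,0],[0,0,0],[0,0,0],[0,0,0]]}'; python3 -m pendant '{"dp":[[0,0,0],[0,0,0],[0,0,0],[0,0,0],[0,0,0],[0,0,0],[0,0,0]],"rotation":[[0,0,0],[0,0,0],[0,0,0],[0,0,0],[0,0,0],[0,0,0],[0,0,0]]}' 0.036
```

```text
time: 26.6
tool_pos: [670.1, -131.7, 18.5]
tcp_rot: [3.141, -0.002, -0.035]
contact_force: [0.9, -0.9, 0.1]
grip_width: 85.0
finger_force: 0.0
time: 27.48
tool_pos: [669.4, -131.4, 17.1]
tcp_rot: [3.142, 0.0, -0.035]
contact_force: [-0.3, 0.6, -0.4]
grip_width: 44.0
finger_force: 29.9
```

```bash
python3 -m pendant '{"dp":[[0,0,-0.02],[0,0,-0.06],[0,0,-0.1],[0,0,-0.11],[0,0,-0.11]],"rotation":[[0,0,0],[0,0,0],[0,0,0],[0,0,0],[0,0,0]]}'; python3 -c "
from h import *
c=np.array([497.5,-334.6]); d=38*np.array([np.cos(np.radians(-3.1)),np.sin(np.radians(-3.1))]); print(c+d,c-d)
go([*(c+d),120],np.radians(-3.1))"
```

```text
time: 28.1
tool_pos: [669.3, -131.5, 127.4]
tcp_rot: [3.141, -0.001, -0.035]
contact_force: [0.6, -0.2, -3.0]
grip_width: 43.9
finger_force: 29.9
[ 535.44439347 -336.65499489] [ 459.55560653 -332.54500511]
dp [-0.1266  0.2098  0.0074] rot [ 0.    -0.001  0.019]
```

```bash
python3 -m pendant '{"dp":[[-0.015,0.025,0],[-0.042,0.07,0],[-0.07,0.116,0],[-0.098,0.162,0],[-0.118,0.196,0],[-0.1266,0.2098,0],[-0.1266,0.2098,0],[-0.1266,0.2098,0]],"rotation":[[0,0,0],[0,0,0.019],[0,0,0.019],[0,0,0.019],[0,0,0.019],[0,0,0.019],[0,0,0.019],[0,0,0.019]]}'; python3 -m pendant '{"dp":[[0,0,0.03],[0,0,0.07],[0,0,0.09],[0,0,0.09],[0,0,0.09]],"rotation":[[0,0,0],[0,0,0],[0,0,0],[0,0,0],[0,0,0]]}'; python3 -c "
from h import *
go([535.4,-336.7,22],np.radians(-3.1))
b=vision.capture('scene')['pixels'][100:260,160:400,::-1]; cv2.imwrite('pics/x2.png',cv2.resize(b,None,fx=3,fy=3))"
```

```text
time: 29.1
tool_pos: [536.0, -335.2, 126.4]
tcp_rot: [-3.14, 0.001, -0.053]
contact_force: [-0.4, -0.3, -2.6]
grip_width: 44.0
finger_force: 29.9
time: 29.72
tool_pos: [536.6, -336.3, 38.2]
tcp_rot: [3.141, -0.002, -0.053]
contact_force: [0.1, -0.7, -2.2]
grip_width: 44.0
finger_force: 29.9
dp [-0.0012  0.0004  0.0162] rot [ 0.001 -0.002  0.001]
```

View pics/x2.png

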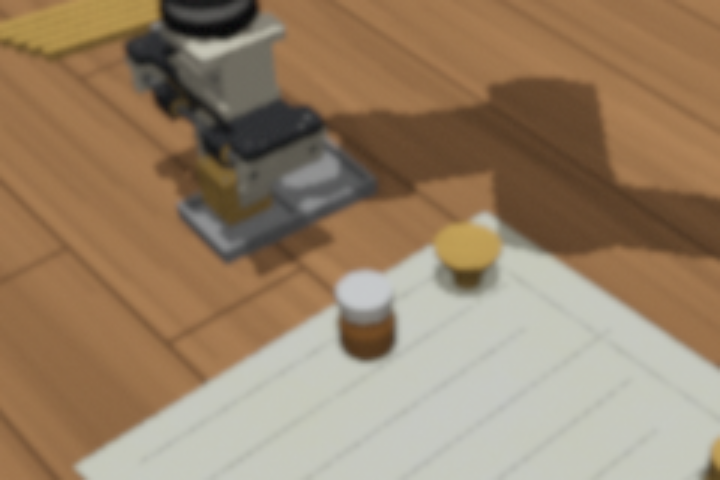

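The box hangs over the left (+x) compartment at (230,200), and the other pieces are untouched.

```bash
python3 -m pendant '{"dp":[[-0.001,0,0.008],[-0.001,0,0.013],[-0.001,0,0.0145],[-0.001,0,0.0145],[-0.001,0,0.0145]],"rotation":[[0,0,0],[0,0,0],[0,0,0],[0,0,0],[0,0,0]]}'; python3 -m pendant '{"dp":[[0,0,0.0005],[0,0,0.001],[0,0,0.001]],"rotation":[[0,0,0],[0,0,0],[0,0,0]]}'
```

```text
time: 30.4
tool_pos: [534.6, -336.8, 22.8]
tcp_rot: [3.141, -0.0, -0.054]
contact_force: [-0.4, 0.4, -1.8]
grip_width: 43.9
finger_force: 29.9
time: 30.78
tool_pos: [534.6, -336.7, 22.0]
tcp_rot: [3.141, -0.0, -0.054]
contact_force: [-1.0, 1.0, 2.1]
grip_width: 43.7
finger_force: 29.9
```

```bash
python3 -m pendant '{"dp":[[0,0,0],[0,0,0],[0,0,0],[0,0,0],[0,0,-0.03],[0,0,-0.09],[0,0,-0.14],[0,0,-0.14]],"rotation":[[0,0,0],[0,0,0],[0,0,0],[0,0,0],[0,0,0],[0,0,0],[0,0,0],[0,0,0]]}' 0.085; python3 -c "
from h import *
go([443.1,141.6,90],np.radians(-3.1))"
```

```text
time: 31.78
tool_pos: [536.5, -338.1, 166.8]
tcp_rot: [3.136, -0.008, -0.054]
contact_force: [-0.1, -0.1, -0.2]
grip_width: 84.7
finger_force: 0.0
dp [-0.1198 -0.4744  0.0731] rot [ 0.006 -0.008 -0.   ]
```

```bash
python3 -m pendant '{"dp":[[-0.009,-0.035,0],[-0.023,-0.09,0],[-0.037,-0.146,0],[-0.051,-0.202,0],[-0.065,-0.258,0],[-0.079,-0.314,0],[-0.093,-0.37,0],[-0.107,-0.425,0]],"rotation":[[0,0,0],[0,0,0],[0,0,0],[0,0,0],[0,0,0],[0,0,0],[0,0,0],[0,0,0]]}'; python3 -m pendant '{"dp":[[-0.01,-0.039,0],[-0.012,-0.048,0],[-0.012,-0.048,0.03],[-0.012,-0.048,0.07],[-0.012,-0.048,0.07],[-0.012,-0.048,0.07]],"rotation":[[0,0,0],[0,0,0],[0,0,0],[0,0,0],[0,0,0],[0,0,0]]}'; python3 -c "
from h import *
go([443.1,141.6,18],np.radians(-3.1))"
```

```text
time: 32.78
tool_pos: [449.5, 95.2, 160.8]
tcp_rot: [3.141, 0.001, -0.054]
contact_force: [0.7, -0.5, 0.0]
grip_width: 85.1
finger_force: 0.0
time: 33.52
tool_pos: [442.0, 141.6, 92.3]
tcp_rot: [3.142, -0.001, -0.055]
contact_force: [-0.2, 0.3, 0.2]
grip_width: 85.2
finger_force: 0.0
dp [ 0.001  -0.      0.0743] rot [ 0.    -0.001 -0.001]
```

```bash
python3 -m pendant '{"dp":[[0.001,0,0.03],[0.001,0,0.06],[0.001,0,0.072],[0.001,0,0.074],[0.001,0,0.074],[0.001,0,0.074]],"rotation":[[0,0,0],[0,0,0],[0,0,0],[0,0,0],[0,0,0],[0,0,0]]}'; python3 -m pendant '{"dp":[[0,0,0],[0,0,0],[0,0,0],[0,0,0],[0,0,0],[0,0,0],[0,0,0]],"rotation":[[0,0,0],[0,0,0],[0,0,0],[0,0,0],[0,0,0],[0,0,0],[0,0,0]]}' 0.036
```

```text
time: 34.28
tool_pos: [443.0, 142.2, 18.5]
tcp_rot: [-3.141, -0.002, -0.054]
contact_force: [0.3, -0.5, 1.0]
grip_width: 84.9
finger_force: 0.0
time: 35.15
tool_pos: [442.3, 142.1, 17.6]
tcp_rot: [3.142, 0.0, -0.054]
contact_force: [-0.1, 0.6, -0.6]
grip_width: 43.3
finger_force: 30.0
```

```bash
python3 -m pendant '{"dp":[[0,0,-0.02],[0,0,-0.06],[0,0,-0.11],[0,0,-0.14],[0,0,-0.14]],"rotation":[[0,0,0],[0,0,0],[0,0,0],[0,0,0],[0,0,0]]}'; python3 -c "
from h import *
go([459.6,-332.5,150],np.radians(-3.1))"
```

```text
time: 35.78
tool_pos: [443.3, 142.3, 159.2]
tcp_rot: [-3.141, -0.004, -0.054]
contact_force: [-1.0, -0.5, -3.6]
grip_width: 43.6
finger_force: 30.0
dp [0.0419 0.4732 0.009 ] rot [-0.001 -0.004 -0.   ]
```

```bash
python3 -m pendant '{"dp":[[0.003,0.03,0],[0.007,0.08,0],[0.012,0.135,0],[0.017,0.19,0],[0.022,0.245,0],[0.027,0.3,0],[0.032,0.355,0],[0.036,0.405,0]],"rotation":[[0,0,0],[0,0,0],[0,0,0],[0,0,0],[0,0,0],[0,0,0],[0,0,0],[0,0,0]]}'; python3 -m pendant '{"dp":[[0.004,0.045,0],[0.006,0.068,0],[0.006,0.068,0],[0.006,0.068,0.04],[0.006,0.068,0.09],[0.006,0.068,0.12],[0.006,0.068,0.12],[0.006,0.068,0.12]],"rotation":[[0,0,0],[0,0,0],[0,0,0],[0,0,0],[0,0,0],[0,0,0],[0,0,0],[0,0,0]]}'; python3 -c "
from h import *
go([459.6,-332.5,22.5],np.radians(-3.1))"
```

```text
time: 36.78
tool_pos: [455.2, -265.7, 155.2]
tcp_rot: [-3.14, 0.003, -0.055]
contact_force: [-0.1, -0.3, -2.8]
grip_width: 43.4
finger_force: 30.0
time: 37.78
tool_pos: [459.1, -332.2, 38.3]
tcp_rot: [3.141, -0.001, -0.054]
contact_force: [0.4, 0.0, -2.1]
grip_width: 43.2
finger_force: 30.0
dp [0.0005 0.0002 0.0158] rot [ 0.001 -0.001  0.001]
```

```bash
python3 -m pendant '{"dp":[[0,0,0.008],[0,0,0.013],[0,0,0.0145],[0,0,0.0145],[0,0,0.0145]],"rotation":[[0,0,0],[0,0,0],[0,0,0],[0,0,0],[0,0,0]]}'; python3 -m pendant '{"dp":[[0,0,0.0005],[0,0,0.001],[0,0,0.001]],"rotation":[[0,0,0],[0,0,0],[0,0,0]]}'
```

```text
time: 38.4
tool_pos: [458.6, -332.6, 23.3]
tcp_rot: [3.141, -0.0, -0.054]
contact_force: [0.2, 0.2, -2.2]
grip_width: 43.7
finger_force: 30.0
time: 38.78
tool_pos: [458.7, -332.6, 22.6]
tcp_rot: [3.141, -0.0, -0.054]
contact_force: [-1.1, 0.6, 2.8]
grip_width: 43.5
finger_force: 30.0
```

```bash
python3 -m pendant '{"dp":[[0,0,0],[0,0,0],[0,0,0],[0,0,0],[0,0,-0.03],[0,0,-0.09],[0,0,-0.14],[0,0,-0.14]],"rotation":[[0,0,0],[0,0,0],[0,0,0],[0,0,0],[0,0,0],[0,0,0],[0,0,0],[0,0,0]]}' 0.085; python3 -m pendant '{"dp":[[0,-0.03,-0.02],[0,-0.08,-0.04],[0,-0.13,-0.05],[0,-0.18,-0.05],[0,-0.23,-0.05],[0,-0.27,-0.05],[0,-0.29,-0.05],[0,-0.29,-0.05]],"rotation":[[0,0,0],[0,0,0],[0,0,0],[0,0,0],[0,0,0],[0,0,0],[0,0,0],[0,0,0]]}'; python3 -c "
from h import *
a=vision.capture('top')['pixels'][120:340,60:590,::-1]; cv2.imwrite('pics/f1.png',cv2.resize(a,None,fx=1.5,fy=1.5))
b=vision.capture('scene')['pixels'][120:420,150:550,::-1]; cv2.imwrite('pics/f2.png',cv2.resize(b,None,fx=2,fy=2))"
```

```text
time: 39.78
tool_pos: [460.4, -334.2, 166.6]
tcp_rot: [3.136, -0.007, -0.054]
contact_force: [0.2, -0.1, -1.0]
grip_width: 84.7
finger_force: 0.0
time: 40.78
tool_pos: [473.8, -41.7, 211.2]
tcp_rot: [-3.141, 0.002, -0.052]
contact_force: [-0.2, 0.0, 0.1]
grip_width: 85.0
finger_force: 0.0
```

View pics/f1.png

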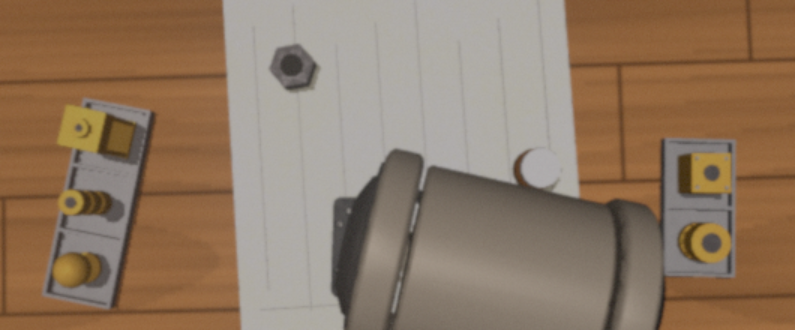

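View pics/f2.png

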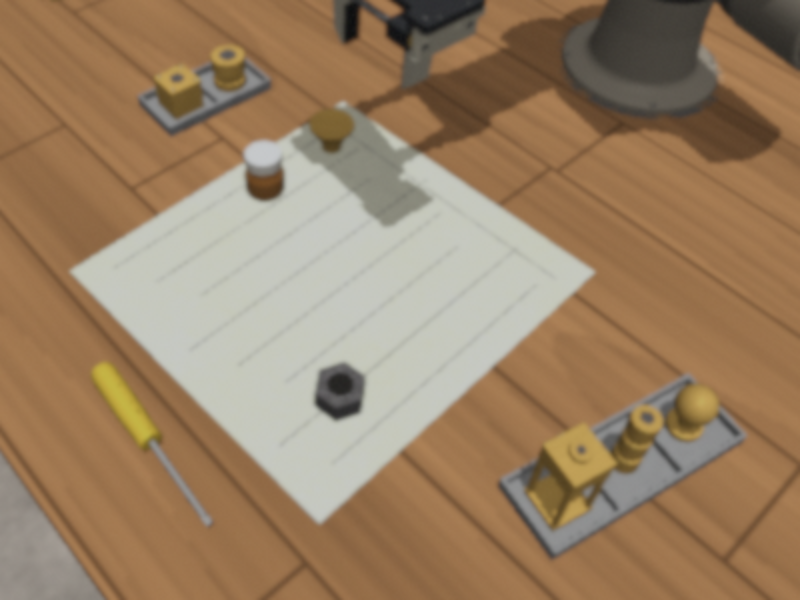

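All five pieces stand upright in their compartments: lantern (570,475), tall coupling (637,437), ball (692,410), box (178,92) and short coupling (228,68). The cup, jar and nut have not moved, and the arm is clear.

```bash
python3 -m pendant '{"dp":[[0,0,0],[0,0,0],[0,0,0],[0,0,0]],"rotation":[[0,0,0],[0,0,0],[0,0,0],[0,0,0]]}' && python3 -c "
from plant import workorder
print(workorder.close_job())"
```

```text
time: 41.38
tool_pos: [474.3, -43.2, 212.1]
tcp_rot: [3.141, -0.0, -0.055]
contact_force: [0.2, 0.6, -0.5]
grip_width: 84.9
finger_force: 0.0
the job is handed in; nothing more can be done
None
```

Both kits are made up and the job was handed in at about 41 s: in the last pictures all five pieces stand upright in their compartments, and the bell cup, nut and jar are where they were.

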